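Set the sprung length stop of a tube-trimming jig and bring the test tube up to it

TASK

Set the tube-trimming jig for work using the fingertips only, without grasping or lifting anything. First push the sprung stop slide by its upright push plate towards the test tube until it is past the stop pin, and let go so that it springs back and latches on the pin at its middle position. Then push the test tube back along its channel until its end rests against the latched stop; leave the tube lying in the channel and the cork, the amber jar and the pink tube where they are.

Things in the scene. Friction and masses are not known exactly. Their poses are not given: they have to be found in the camera images.
- jig: Trimming jig fixed to the bench: dark steel base plate 96 x 289 x 12 mm (its y -142 to 147 mm); the sprung slide at the -y end and the tube channel at the +y end lie in line on x = 0. Origin on the bench under the jig; z up; +y is the way the slide is pushed. A scoring-wheel bracket stands beside the channel at y = 95, x = 18 to 39 mm, 38 mm high.
- pin_knob (a point): Centre of the black pull knob (20 mm across, top 72 mm above the bench, rising 9 mm more while the slide's catch passes) on the upright spring-loaded stop pin. The pin sits in a steel bridge over the slide, at the jig's y = -66 mm, 72 mm across, 50 mm high. Leave it alone.
- channel_end (a point): Middle of the channel's floor at its open +y end (jig y = 147 mm), 20 mm above the bench. The channel runs from here 111 mm towards -y, inner width 24 mm, wall tops 28 mm above the bench.
- stop_slide (a joint): Travel in m of the sprung slide along the jig's +y: 0 = home (sprung there, the start), 0.050 = end of travel, 0.030 = latched. The push grows from 3 N at home to about 7 N. Pushed past 0.031, the pin drops behind a catch on the slide, and when let go the slide springs back only to 0.030 and stays; let go sooner, it returns to 0. Pushing on to the end of travel does no harm.
- push_face (a point): Centre of the outer (-y) face of the slide's upright push plate: aluminium, 48 mm across (jig x), 12 mm thick, from 32 to 66 mm above the bench. The point is 49 mm above the bench and moves with the slide; axes parallel to the jig's. Push here towards the jig's +y. The drawer chest stands farther ahead and right.
- stop_face (a point): Point on the +y face of the slide's stop block (30 mm across, 14 to 48 mm above the bench), on the line of the tube's axis, 30.5 mm above the bench; it moves with the slide, 130 mm in +y from push_face; axes parallel to the jig's. The tube's end is to rest against this face.
- tube_mid (a point): Centre of the loose clear glass test tube, 21 mm thick and 142 mm long, about 30 g, lying in the channel; its y axis runs along the tube, the same way as the jig's y. It slides lengthwise in the channel.
- tube_stop_end (a point): Centre of the test tube's end that faces the stop slide (71 mm from its middle, towards the jig's -y). At the start it is 60 to 80 mm from the stop face; the slide pushed to its end of travel does not reach it.
- tube_push_end (a point): Centre of the test tube's other end (71 mm from its middle, towards the jig's +y), 30.5 mm above the bench. It sticks out of the channel, at first by 35 to 55 mm and still by 5 mm when the tube is against the latched stop, so a fingertip beyond it can push it towards -y. Big extraction hoods hang over the bench further ahead and left: travel low.
- cork: Bystander: cork stopper, 34 mm across, 30 mm high, standing near the jig; origin at the centre of its underside.
- amber_jar: Bystander: small open amber jar, 57 mm across, 62 mm high, standing near the jig; origin at the centre of its underside.
- pink_tube: Bystander: thin pink glass tube, 10 mm thick, 112 mm long, lying on the bench near the jig; origin at the centre of its underside.
- work_tube: The same test tube; origin at the middle of its underside, 10.5 mm below tube_mid.

How it is judged:
On the way, in this order (a step that is already met when the one before it is completed fails the run):
1. the stop slide is pushed past the stop pin (value of joint stop_slide above 0.031 m).
2. the slide is let go and has sprung back on to the pin at its middle position (value of joint stop_slide between 0.027 and 0.033 m and velocity of joint stop_slide between -0.01 and 0.01 m/s and contact force between the fingers and stop_slide below 0.1 N), for 0.3 s.
At the end, for the whole second after the job is handed in: The slide rests latched at 0.030 m (within 3 mm) with nothing holding it but the pin, and the test tube lies at rest and level in its channel with its end against the stop face (gap at most 4 mm, within 5 mm sideways) (value of joint stop_slide between 0.027 and 0.033 m and velocity of joint stop_slide between -0.01 and 0.01 m/s and y of tube_stop_end in the frame of stop_face between -0.003 and 0.004 m and x of tube_stop_end in the frame of stop_face between -0.005 and 0.005 m and z of tube_mid in the frame of jig between 0.0275 and 0.0335 m and angle between the y axis of tube_mid and the y axis of jig, either way round below 0.06 rad and linear speed of work_tube below 0.01 m/s); the robot touches nothing.
It fails at once if the test tube is gripped instead of pushed (squeezed while still away from the stop) (contact force between the fingers and work_tube above 8 N and y of tube_stop_end in the frame of stop_face above 0.008 m).
It fails at once if the slide is gripped instead of pushed (squeezed while on its way) (contact force between the fingers and stop_slide above 25 N and value of joint stop_slide between 0.006 and 0.047 m).
It fails at once if the test tube is lifted out of its channel (z of tube_mid in the frame of jig above 0.045 m).
It fails at once if a bystander (cork, amber jar or pink tube) is moved more than 25 mm (distance of any of cork, amber_jar, pink_tube from where it was at the start of the episode above 0.025 m).
It also fails if it takes over 42 s, if anything falls off the work surface, if the arm or the gripper's body presses on something with over 40 N, if the wrist force passes 120 N, or if a joint passes its speed limit or range.

ROBOT

A 7-joint arm with a two-finger parallel gripper is mounted at the origin on the work surface; the furniture and walls round the work are solid. World frame = base frame: x ahead of the robot, y to its left, z up, the work surface at z = 0. Lengths are in m, angles in rad, forces in N, time in s.
With the tool pointing down it reaches from about 0.425 to 0.825 m from the base axis. Payload 3.6 kg.
Tool frame: the origin (TCP) lies midway between the tips of the shut fingers; the grasp point (between the pads) lies 19 mm behind it; z points along the fingers, y is the direction in which the jaws open and shut (so a half turn about z gives the same grasp; the last joint's range is limited). The gripper opens to 93 mm and grips with 3 to 60 N. Pads are 15 mm wide; open, the fingers measure 128 mm over their backs; the gripper's body (75 mm by 188 mm) begins 65 mm behind the grasp point.
Start: joints at [1.294, 0.615, -0.013, 1.423, 0.008, 1.103, -0.04], TCP at [0.161, -0.63, 0.219] pointing down, gripper open.
Joint ranges: [-3.12, 3.12], [-0.3, 2.06], [-1.34, 1.32], [0.26, 2.42], [-1.36, 4.5], [0.01, 1.98], [-2.84, 2.84]. Speed limits (rad/s): [2.79, 2.79, 3.14, 3.14, 3.14, 3.14, 3.14].

INTERFACE

Orientations are given as a unit quaternion [x, y, z, w].
In Python, from plant import status, read_camera, camera_model, ticket gives the robot as it stands.
- The arm moves only by the tool servo_tool, never from a script. Its arguments are lists of equal length, an entry for each row: "slide": the shift along the world's x, y, z in cm, a list of three; "turn": the turn about the world's z in degrees. A call has 1 to 20 rows; each row is the pose to reach, as a shift and turn from the pose commanded when the call began; what a row does not reach only later rows make up. A row lasts 1/12 s, in which the tool goes at most 41.7 mm and 7.16 degrees, less where a joint would pass 70% of its speed; a pose out of reach is approached as far as the arm can. A call with a gripper value outside its range is refused whole. "grip" is the gripper command: -1 is shut, 1 is fully open, values between are in proportion, set as the call begins (left out, the last holds). The fingers move at their own pace and stop on an object; "force" is the grip in N (left out, the last holds). Time passes only in rows, so rows that repeat a pose let the fingers close. It gives the time, the measured TCP pose, the force and the opening at its end, in the units of the state.
- status.read_state(): the state, without advancing time (a new reading comes with each control period).
- read_camera(name): name is "scene" or "top"; returns (picture, depth): 384x512x3 uint8, red, green, blue; 384x512 float32, m along the optical axis (not along the pixel's ray), 0 where there is no reading.
- camera_model(name): a dict with "fx", "fy", "cx", "cy" (pixels), "k1" (the pictures are not rectified: a ray, as slopes to the right and down, at radius r is drawn at 1 + k1 r^2 times it, then the intrinsics apply), "R" (3x3) and "t" (3): a world point X has camera coordinates R X + t. Camera axes: x right, y down, z forward; pixel columns grow to the right and rows downward; lengths in m; the calibration is good to about 2 mm. A picture is of the moment at which its call begins. camera_model takes no time and is no camera call.
- ticket.hand_in(): hands the job in, once; it reports no verdict.
The state is a dict: "clock": time; "q": joint angles; "dq": joint speeds; "joint_efforts": joint torques, N m; "tool_pos": TCP position; "tool_rot": TCP orientation; "wrist_force": force on the tool from outside, world axes, zero at the start; "wrist_torque": the same for the moment, N m; "gripper_width": finger opening in m.
Only numpy, scipy, OpenCV 4.12 (cv2) and the standard library are available. Lean on these libraries where they do the work, as an engineer would, in place of code of your own. Each camera call takes 0.05 s, during which the arm holds its last target.

## Working session

There is one attempt and no reset: what is moved stays moved. The work goes in short steps, Python scripts to look and compute and a tool call to move; the robot and the scene stay as the last step left them, time stands still between calls to the robot, and variables do not carry over. Pictures are saved under pics/ and viewed, and the job is handed in when it is done.

Besides the shell and the picture viewer there is one more tool, called by a JSON object that holds its "op" and its "data", one argument or row to a line. servo_tool: Moves the arm, as the interface text tells. Its arguments: {"type":"object","properties":{"slide":{"type":"array","items":{"type":"array","items":{"type":"number"}}},"turn":{"type":"array","items":{"type":"number"}},"grip":{"type":"number"},"force":{"type":"number"}},"required":["slide","turn"]}

```bash
mkdir -p pics
cat > h.py <<'E'
import numpy as np, cv2
from plant import status, read_camera, camera_model, ticket
def ray(m,u,v):
    x=(u-m['cx'])/m['fx'];y=(v-m['cy'])/m['fy'];a,b=x,y
    for _ in range(30):
        s=1+m['k1']*(a*a+b*b);a,b=x/s,y/s
    R=np.array(m['R']);t=np.array(m['t'])
    return -R.T@t, R.T@np.array([a,b,1.0])
def onz(m,u,v,z):
    c,d=ray(m,u,v);return c+d*(z-c[2])/d[2]
def dep(m,u,v,D):
    c,d=ray(m,u,v);return c+d*D
def proj(m,X):
    p=np.array(m['R'])@np.array(X)+np.array(m['t']);a,b=p[0]/p[2],p[1]/p[2];s=1+m['k1']*(a*a+b*b)
    return m['fx']*a*s+m['cx'],m['fy']*b*s+m['cy']
def grab(n,tag):
    im,d=read_camera(n);cv2.imwrite(f'pics/{tag}.png',im[:,:,::-1]);np.savez(f'{tag}.npz',im=im,d=d);return im,d
E
python3 - <<'E'
from h import *
print(status.read_state())
for n in('scene','top'):
    grab(n,n+'0');m=camera_model(n);print(n,m['fx'],m['k1'],-np.array(m['R']).T@np.array(m['t']),np.round(m['R'],2).tolist())
E
```

```text
{'clock': 0.0, 'q': array([ 1.29351148,  0.61586166, -0.0126107 ,  1.4248763 ,  0.00813588,
        1.10337917, -0.04039992]), 'dq': array([-0.00014514, -0.00049294, -0.00064691, -0.00020246, -0.00088227,
        0.00069235, -0.00112591]), 'joint_efforts': array([ 7.72997964e-05, -4.58928895e+01,  2.09487621e-01, -1.65738970e+01,
       -6.08854741e-02,  2.04163080e-02,  2.10133303e-04]), 'tool_pos': array([ 0.16111027, -0.62891527,  0.21752603]), 'tool_rot': array([ 9.92143028e-01,  1.25102685e-01, -1.89107224e-04, -1.22230616e-03]), 'wrist_force': array([ 0.00320687, -0.30504884, -0.01205093]), 'wrist_torque': array([-0.02144296, -0.00806487,  0.02644502]), 'gripper_width': 0.09310076714761668}
scene 497.7354249417916 -0.20392555708121515 [ 0.19974562 -0.46517024  0.73607836] [[0.82, -0.57, 0.02], [-0.43, -0.64, -0.64], [0.38, 0.52, -0.77]]
top 385.3396891202534 -0.03643624834127651 [ 0.37039731 -0.00418964  0.8902974 ] [[0.01, -1.0, 0.02], [-0.98, -0.01, -0.2], [0.2, -0.02, -0.98]]
```

```bash
ls .
```

```text
h.py
pics
scene0.npz
top0.npz
```

View pics/scene0.png

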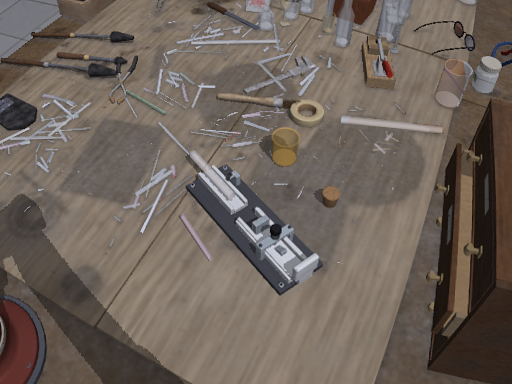

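View pics/top0.png

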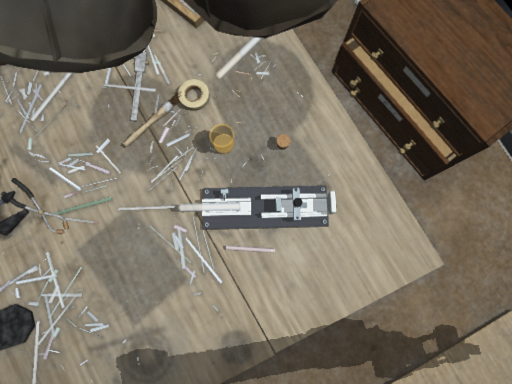

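Run:
```python
import cv2
a=cv2.imread('pics/scene0.png')[110:300,140:340];cv2.imwrite('pics/s0c.png',cv2.resize(a,None,fx=3.1,fy=3.1,interpolation=cv2.INTER_CUBIC))
a=cv2.imread('pics/top0.png')[110:270,110:350];cv2.imwrite('pics/t0c.png',cv2.resize(a,None,fx=3.3,fy=3.3,interpolation=cv2.INTER_CUBIC))
```

```text
(no output)
```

View pics/s0c.png

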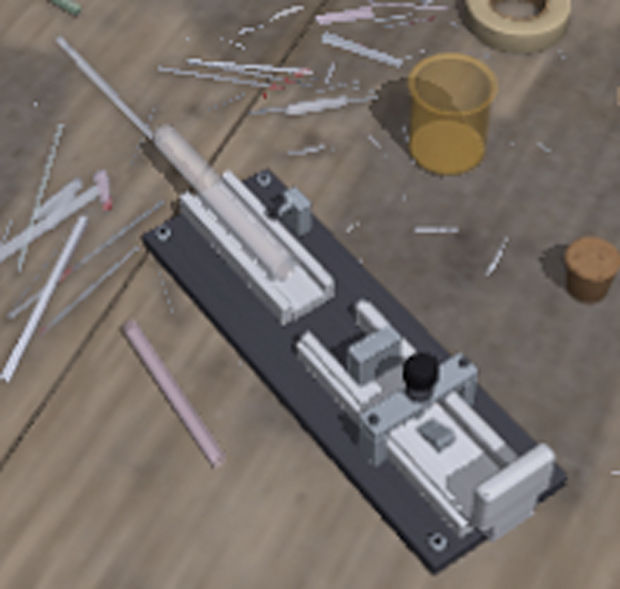

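View pics/t0c.png

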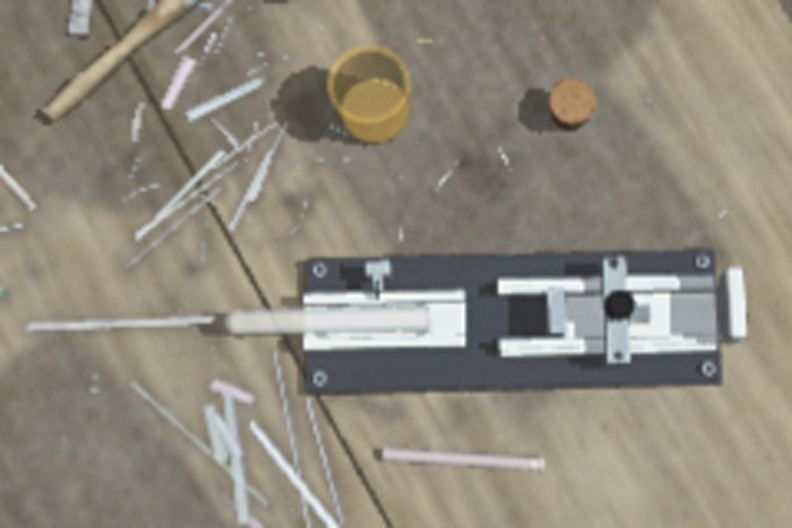

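Run:
```python
from h import *
np.set_printoptions(precision=4,suppress=True)
for n in('top','scene'):
    m=camera_model(n);z=np.load(n+'0.npz');im=z['im'].astype(int);D=z['d']
    mx=im.max(2);b=(mx<85)&(im[:,:,2]>=im[:,:,0]-2)
    k=np.zeros_like(b)
    if n=='top':k[175:240,195:340]=1
    else:k[155:300,175:330]=1
    b=(b&k).astype(np.uint8)
    b=cv2.morphologyEx(b,cv2.MORPH_CLOSE,np.ones((5,5)))
    nn,l,s,c=cv2.connectedComponentsWithStats(b);i=1+np.argmax(s[1:,4]);ys,xs=np.nonzero(l==i)
    P=np.array([onz(m,u,v,.012)[:2] for u,v in zip(xs,ys)])
    r=cv2.minAreaRect((P*1000).astype(np.float32));print(n,s[i],r)
    print(cv2.boxPoints(r))
    g=lambda u,v:print(n,(u,v),dep(m,u,v,D[v,u]),D[v,u])
    if n=='top':
        for u,v in[(333,202),(333,193),(333,211),(300,202),(190,208),(183,208),(160,208),(150,208),(140,209),(222,136),(284,142),(235,199),(225,190)]:g(u,v)
    else:
        for u,v in [(300,265),(310,258),(275,231),(200,160),(205,165)]:g(u,v)
```

```text
top [ 203  195  125   34 1012] ((500.21087646484375, -29.420089721679688), (75.32152557373047, 284.1732482910156), 1.9047216176986694)
[[ 457.8483  111.3363]
 [ 467.2935 -172.68  ]
 [ 542.5734 -170.1765]
 [ 533.1282  113.8398]]
top (333, 202) [ 0.5139 -0.1764  0.0657] 0.84018314
top (333, 193) [ 0.5339 -0.1769  0.0659] 0.8440136
top (333, 211) [ 0.494  -0.1757  0.0664] 0.83563554
top (300, 202) [ 0.5115 -0.1031  0.0738] 0.8302442
top (190, 208) [0.5005 0.1385 0.0383] 0.8577022
top (183, 208) [0.5    0.1537 0.04  ] 0.8555779
top (160, 208) [0.5048 0.2136 0.0039] 0.89062184
top (150, 208) [0.5042 0.2364 0.0053] 0.8886834
top (140, 209) [0.502  0.2602 0.0025] 0.89047015
top (222, 136) [0.682  0.0755 0.0049] 0.927413
top (284, 142) [ 0.6611 -0.0721  0.0299] 0.9019552
top (235, 199) [0.5241 0.0392 0.0288] 0.8737661
top (225, 190) [0.5428 0.0618 0.0376] 0.86837476
scene [ 186  166  112  129 3361] ((509.64556884765625, -29.89923095703125), (98.50587463378906, 296.0979919433594), 2.242527723312378)
[[ 454.6373  116.1091]
 [ 466.2234 -179.7621]
 [ 564.6539 -175.9076]
 [ 553.0677  119.9636]]
scene (300, 265) [ 0.5055 -0.1763  0.0649] 0.7800782
scene (310, 258) [ 0.5268 -0.1751  0.0648] 0.78879535
scene (275, 231) [ 0.5094 -0.104   0.0705] 0.8148228
scene (200, 160) [0.504  0.1292 0.0391] 0.95785314
scene (205, 165) [0.505  0.1123 0.0392] 0.9494181
```

Run:
```python
from h import *
np.set_printoptions(precision=4,suppress=True)
for n in('top','scene'):
    m=camera_model(n);z=np.load(n+'0.npz');im=z['im'].astype(int);D=z['d']
    X=np.full((384,512,3),np.nan)
    for v in range(384):
        for u in range(512):
            if D[v,u]>0:X[v,u]=dep(m,u,v,D[v,u])
    np.save(n+'X.npy',X)
    x,y,zz=X[...,0],X[...,1],X[...,2]
    roi=(x>.44)&(x<.58)&(y>-.2)&(y<.25)
    def rep(name,b):
        P=X[b];print(n,name,len(P),'mean',P.mean(0),'min',np.percentile(P,2,0),'max',np.percentile(P,98,0))
        return P
    b=roi&(y<-.155)&(zz>.058)&(zz<.075)
    P=rep('plate top',b);f=np.polyfit(P[:,0],P[:,1],1);print('yaw deg from plate',np.degrees(np.arctan(f[0])))
    rep('knob',roi&(y>-.14)&(y<-.07)&(im.max(2)<60)&(zz>.06))
    P=rep('tube',roi&(y>.0)&(zz>.034)&(zz<.046)&(abs(x-.505)<.018));f=np.polyfit(P[:,1],P[:,0],1);print('tube yaw',-np.degrees(np.arctan(f[0])))
    P=rep('tube out',roi&(y>.112)&(zz>.02)&(zz<.046)&(abs(x-.505)<.018))
    rep('stopblock',roi&(y>-.09)&(y<-.02)&(zz>.042)&(zz<.053)&(abs(x-.507)<.02))
    rep('jar',(abs(x-.68)<.05)&(abs(y-.075)<.05)&(zz>.05))
    rep('cork',(abs(x-.66)<.05)&(abs(y+.075)<.04)&(zz>.02))
```

```text
top plate top 127 mean [ 0.5146 -0.1753  0.0652] min [ 0.4921 -0.1814  0.0593] max [ 0.5383 -0.1701  0.0684]
yaw deg from plate 0.9623246546650215
top knob 53 mean [ 0.5118 -0.0971  0.0715] min [ 0.5051 -0.1054  0.0674] max [ 0.5187 -0.0888  0.0738]
top tube 452 mean [0.5044 0.0956 0.0386] min [0.4961 0.0293 0.0346] max [0.5133 0.1627 0.0424]
tube yaw 2.2992170143751642
top tube out 194 mean [0.5024 0.1378 0.0374] min [0.4942 0.1137 0.0278] max [0.5138 0.1636 0.0419]
top stopblock 74 mean [ 0.5102 -0.058   0.0485] min [ 0.4971 -0.0639  0.0446] max [ 0.5243 -0.0527  0.0514]
top jar 1269 mean [0.6957 0.0527 0.3842] min [0.6412 0.0261 0.055 ] max [0.7264 0.0953 0.47  ]
top cork 1343 mean [ 0.6829 -0.0629  0.4127] min [ 0.6543 -0.0963  0.0287] max [ 0.6957 -0.036   0.4843]
scene plate top 223 mean [ 0.5159 -0.1779  0.0643] min [ 0.4943 -0.183   0.0589] max [ 0.5392 -0.1706  0.0677]
yaw deg from plate 2.764778039741513
scene knob 114 mean [ 0.5118 -0.1012  0.0689] min [ 0.505  -0.1087  0.0604] max [ 0.5209 -0.0925  0.0728]
scene tube 450 mean [0.5054 0.09   0.0376] min [0.4973 0.0261 0.0342] max [0.5149 0.1583 0.0409]
tube yaw 2.2609610306084686
scene tube out 187 mean [0.5023 0.1362 0.0363] min [0.4956 0.113  0.0281] max [0.5125 0.162  0.041 ]
scene stopblock 119 mean [ 0.5116 -0.0603  0.0466] min [ 0.4978 -0.066   0.043 ] max [ 0.5261 -0.0531  0.0491]
scene jar 288 mean [0.6673 0.0726 0.0573] min [0.6393 0.0442 0.0508] max [0.6925 0.098  0.0628]
scene cork 220 mean [ 0.6646 -0.0725  0.0285] min [ 0.6504 -0.0863  0.0216] max [ 0.6806 -0.056   0.0318]
```

Run:
```python
from h import *
np.set_printoptions(precision=3,suppress=True)
X=np.vstack([np.load(n+'X.npy').reshape(-1,3) for n in('top','scene')]);X=X[~np.isnan(X[:,0])]
print('high pts grid: max/min z of points z>0.1 per 10cm cell (x,y,n,minz,maxz)')
b=X[(X[:,2]>.09)]
from collections import defaultdict
d=defaultdict(list)
for p in b:d[(int(np.floor(p[0]*10)),int(np.floor(p[1]*10)))].append(p[2])
for k in sorted(d):
    if len(d[k])>5 and k[0]<10:print(k,len(d[k]),round(min(d[k]),2),round(max(d[k]),2),end=' | ')
```

```text
high pts grid: max/min z of points z>0.1 per 10cm cell (x,y,n,minz,maxz)
(5, -5) 2667 0.09 0.26 | (5, -4) 925 0.09 0.17 | (5, 1) 354 0.47 0.51 | (5, 2) 2200 0.49 0.55 | (6, -5) 3950 0.09 0.26 | (6, -4) 9306 0.09 0.26 | (6, -3) 288 0.09 0.17 | (6, -2) 8 0.47 0.48 | (6, -1) 2191 0.43 0.49 | (6, 0) 1319 0.41 0.49 | (6, 1) 5311 0.41 0.56 | (6, 2) 2201 0.51 0.57 | (7, -5) 1967 0.26 0.26 | (7, -4) 4968 0.09 0.26 | (7, -3) 5973 0.09 0.26 | (7, 0) 521 0.41 0.47 | (7, 1) 154 0.4 0.46 | (8, -5) 1501 0.26 0.26 | (8, -4) 1777 0.26 0.27 | (8, -3) 5158 0.09 0.26 | (8, -2) 672 0.09 0.26 | (9, 0) 53 0.09 0.1 |
```

Run:
```python
from h import *
np.set_printoptions(precision=3,suppress=True)
X=np.vstack([np.load(n+'X.npy').reshape(-1,3) for n in('top','scene')]);X=X[~np.isnan(X[:,0])]
c=X[(X[:,2]>.03)&(X[:,2]<.35)&(X[:,1]<-.19)&(X[:,0]>.3)]
for y in np.arange(-.6,-.18,.02):
    s=c[abs(c[:,1]-y)<.01]
    if len(s)>3:
        s=s[np.argsort(s[:,0])][2:]; print('y',round(y,2),'xmin',s[0], 'xmin z>.12',s[s[:,2]>.12][:1])
h=X[(X[:,2]>.35)&(X[:,0]>.3)]
for y in np.arange(-.2,.4,.04):
    s=h[abs(h[:,1]-y)<.02]
    if len(s)>3: s=s[np.argsort(s[:,0])][2:];print('hood y',round(y,2),s[0],'zmin',s[np.argmin(s[:,2])])
```

```text
y -0.52 xmin [ 0.659 -0.512  0.046] xmin z>.12 []
y -0.5 xmin [ 0.641 -0.49   0.083] xmin z>.12 [[ 0.84  -0.491  0.26 ]]
y -0.48 xmin [ 0.626 -0.471  0.09 ] xmin z>.12 [[ 0.626 -0.47   0.142]]
y -0.46 xmin [ 0.61  -0.45   0.163] xmin z>.12 [[ 0.61  -0.45   0.163]]
y -0.44 xmin [ 0.594 -0.431  0.184] xmin z>.12 [[ 0.594 -0.431  0.184]]
y -0.42 xmin [ 0.582 -0.415  0.052] xmin z>.12 [[ 0.582 -0.414  0.183]]
y -0.4 xmin [ 0.581 -0.392  0.102] xmin z>.12 [[ 0.581 -0.39   0.122]]
y -0.38 xmin [ 0.577 -0.385  0.116] xmin z>.12 [[ 0.577 -0.386  0.132]]
y -0.36 xmin [ 0.597 -0.37   0.129] xmin z>.12 [[ 0.597 -0.37   0.129]]
y -0.34 xmin [ 0.621 -0.35   0.14 ] xmin z>.12 [[ 0.621 -0.35   0.14 ]]
y -0.32 xmin [ 0.619 -0.325  0.117] xmin z>.12 [[ 0.619 -0.324  0.124]]
y -0.3 xmin [ 0.673 -0.309  0.098] xmin z>.12 [[ 0.673 -0.309  0.139]]
y -0.28 xmin [ 0.697 -0.289  0.139] xmin z>.12 [[ 0.697 -0.289  0.139]]
y -0.26 xmin [ 0.722 -0.27   0.152] xmin z>.12 [[ 0.722 -0.27   0.152]]
y -0.24 xmin [ 0.75  -0.249  0.141] xmin z>.12 [[ 0.75  -0.249  0.141]]
y -0.22 xmin [ 0.76  -0.216  0.128] xmin z>.12 [[ 0.76  -0.216  0.128]]
y -0.2 xmin [ 0.767 -0.21   0.119] xmin z>.12 [[ 0.768 -0.208  0.121]]
hood y -0.12 [ 0.695 -0.102  0.474] zmin [ 0.698 -0.101  0.473]
hood y -0.08 [ 0.679 -0.063  0.459] zmin [ 0.683 -0.062  0.443]
hood y -0.04 [ 0.667 -0.028  0.445] zmin [ 0.675 -0.027  0.43 ]
hood y 0.0 [ 0.668 -0.005  0.438] zmin [0.683 0.016 0.416]
hood y 0.04 [0.676 0.025 0.43 ] zmin [0.686 0.028 0.412]
hood y 0.08 [0.696 0.062 0.424] zmin [0.738 0.099 0.415]
hood y 0.12 [0.65  0.139 0.44 ] zmin [0.732 0.139 0.408]
hood y 0.16 [0.597 0.179 0.486] zmin [0.745 0.144 0.405]
hood y 0.2 [0.58  0.22  0.502] zmin [0.601 0.182 0.468]
hood y 0.24 [0.576 0.249 0.531] zmin [0.58  0.22  0.499]
hood y 0.28 [0.577 0.26  0.522] zmin [0.578 0.262 0.522]
```

{"op": "servo_tool", "data": {
  "slide": [
    [1.2,1.65,-0.5],
    [2.4,3.3,-1],
    [3.6,4.95,-1.5],
    [4.8,6.6,-2],
    [6,8.25,-2.5],
    [7.2,9.9,-3],
    [8.4,11.55,-3.5],
    [9.6,13.2,-4],
    [10.8,14.85,-4.5],
    [12,16.5,-5],
    [13.2,18.15,-5.5],
    [14.4,19.8,-6],
    [15.6,21.45,-6.5],
    [16.8,23.1,-7],
    [18,24.75,-7.5],
    [19.2,26.4,-8],
    [20.4,28.05,-8.5],
    [21.6,29.7,-9],
    [22.8,31.35,-9.5],
    [24,33,-10]
  ],
  "turn": [3.9,7.8,11.7,15.6,19.5,23.4,27.3,31.2,35.1,39,42.9,46.8,50.7,54.6,58.5,62.4,66.3,70.2,74.1,78],
  "grip": -1,
  "force": 20
}}

```text
clock: 1.77
tool_pos: [0.402, -0.2982, 0.1182]
tool_rot: [0.69, 0.723, 0.0, -0.0]
wrist_force: [0.8, -0.5, 0.5]
gripper_width: 0.0007
```

{"op": "servo_tool", "data": {
  "slide": [
    [2,1,-1],
    [4,2,-2],
    [6,3,-3],
    [8,4,-4],
    [10,5,-5],
    [11.5,6,-6],
    [11.5,6.3,-7],
    [11.5,6.3,-7]
  ],
  "turn": [0,0,0,0,0,0,0,0]
}}

```text
clock: 2.43
tool_pos: [0.5151, -0.2342, 0.0464]
tool_rot: [0.691, 0.723, -0.001, -0.002]
wrist_force: [-0.5, 0.0, -0.3]
gripper_width: 0.0001
```

Run:
```python
from h import *
grab('scene','s1');grab('top','t1')
for n,a,b in(('s1',slice(150,350),slice(200,400)),('t1',slice(110,270),slice(200,400))):
    i=cv2.imread(f'pics/{n}.png')[a,b];cv2.imwrite(f'pics/{n}c.png',cv2.resize(i,None,fx=3,fy=3,interpolation=cv2.INTER_CUBIC))
```

```text
(no output)
```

View pics/s1c.png

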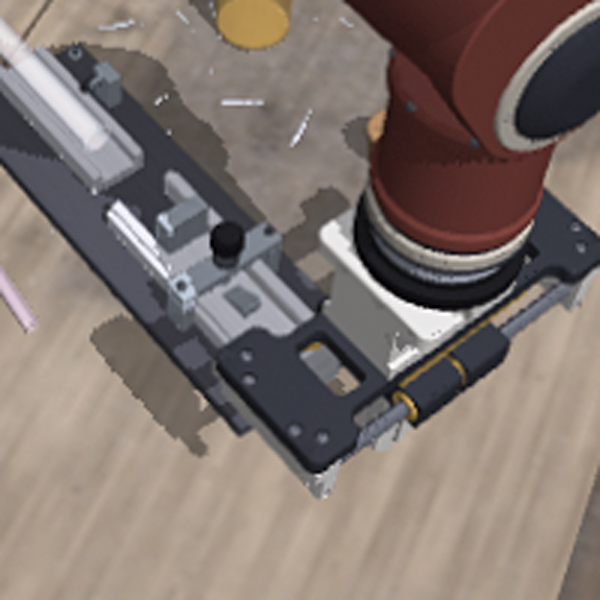

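View pics/t1c.png

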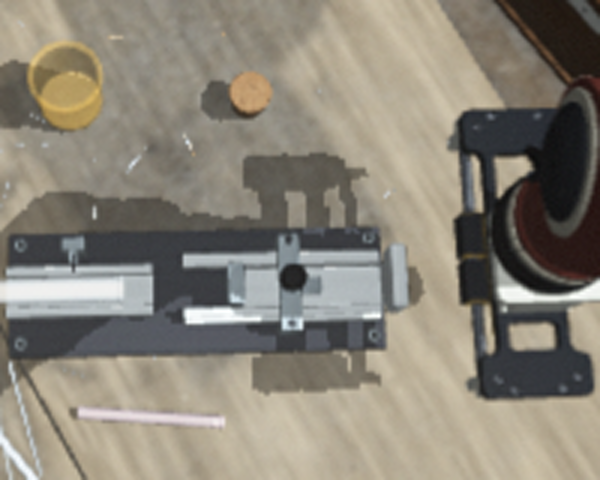

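{"op": "servo_tool", "data": {
  "slide": [
    [0,1.5,0],
    [0,3,0],
    [-0.1,3.8,0],
    [-0.1,4.2,0],
    [-0.1,4.6,0],
    [-0.1,5,0],
    [-0.2,5.4,0],
    [-0.2,5.8,0],
    [-0.2,6.2,0]
  ],
  "turn": [0,0,0,0,0,0,0,0,0]
}}

```text
clock: 3.28
tool_pos: [0.5143, -0.1781, 0.0491]
tool_rot: [0.693, 0.721, -0.001, 0.002]
wrist_force: [-0.4, -6.0, 3.4]
gripper_width: 0.0005
```

{"op": "servo_tool", "data": {
  "slide": [
    [0,0.4,0],
    [0,0.8,0],
    [0,1.2,0],
    [-0.1,1.6,0],
    [-0.1,2,0],
    [-0.1,2.4,0],
    [-0.1,2.8,0],
    [-0.1,2.8,0],
    [-0.1,2.8,0]
  ],
  "turn": [0,0,0,0,0,0,0,0,0]
}}

```text
clock: 4.03
tool_pos: [0.5131, -0.1491, 0.0491]
tool_rot: [0.693, 0.721, -0.001, 0.001]
wrist_force: [-0.1, -5.7, 4.3]
gripper_width: 0.0005
```

Run:
```python
from h import *
grab('scene','s2');grab('top','t2')
for n,a,b in(('s2',slice(150,350),slice(200,400)),('t2',slice(110,270),slice(200,400))):
    i=cv2.imread(f'pics/{n}.png')[a,b];cv2.imwrite(f'pics/{n}c.png',cv2.resize(i,None,fx=3,fy=3,interpolation=cv2.INTER_CUBIC))
```

```text
(no output)
```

View pics/s2c.png

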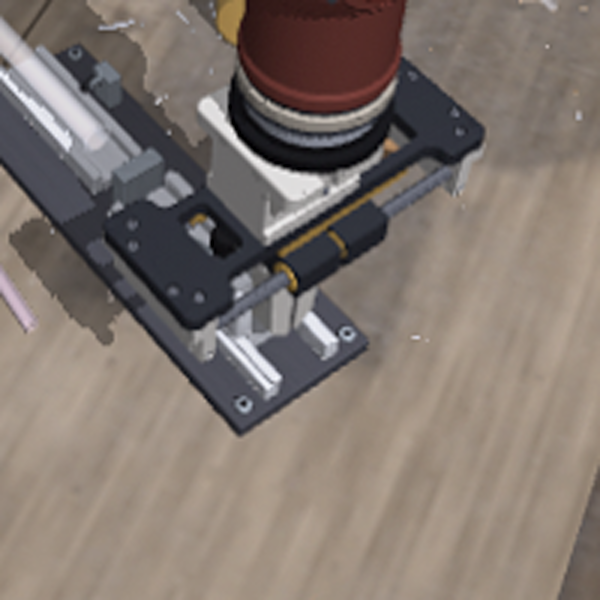

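View pics/t2c.png

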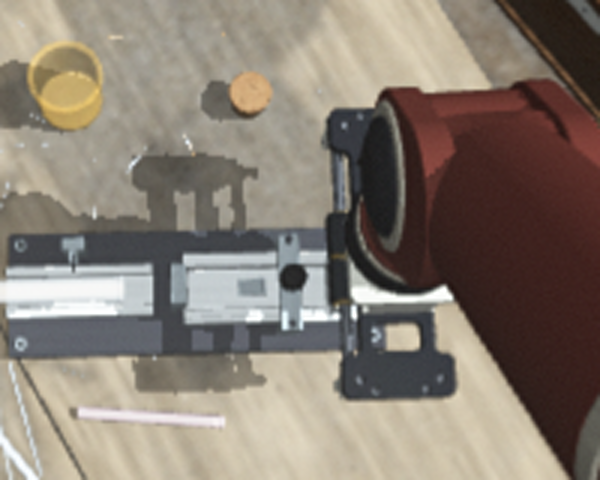

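{"op": "servo_tool", "data": {
  "slide": [
    [0,-0.8,0],
    [0,-1.6,0],
    [0.1,-2.4,0],
    [0.1,-3.5,0],
    [0.2,-5,0],
    [0.2,-6.5,0],
    [0.3,-8,0],
    [0.3,-8,0],
    [0.3,-8,2],
    [0.3,-8,4],
    [0.3,-8,6],
    [0.3,-8,6]
  ],
  "turn": [0,0,0,0,0,0,0,0,0,0,0,0]
}}

```text
clock: 5.13
tool_pos: [0.519, -0.2258, 0.1119]
tool_rot: [0.692, 0.722, 0.002, 0.003]
wrist_force: [1.1, 0.1, 1.1]
gripper_width: 0.0006
```

Run:
```python
from h import *
np.set_printoptions(precision=4,suppress=True)
for n,t in(('scene','s3'),('top','t3')):
    im,D=grab(n,t);m=camera_model(n)
    a,b=(slice(150,350),slice(200,400)) if n=='scene' else (slice(110,270),slice(200,400))
    i=cv2.imread(f'pics/{t}.png')[a,b];cv2.imwrite(f'pics/{t}c.png',cv2.resize(i,None,fx=3,fy=3,interpolation=cv2.INTER_CUBIC))
    P=[]
    for v in range(150,250):
        for u in range(200,340):
            if D[v,u]>0:
                p=dep(m,u,v,D[v,u])
                if .49<p[0]<.53 and -.075<p[1]<.01 and .043<p[2]<.053:P.append(p)
    P=np.array(P);print(n,len(P),P.mean(0),np.percentile(P,[2,98],axis=0))
```

```text
scene 111 [ 0.5109 -0.0308  0.0468] [[ 0.497  -0.0368  0.0435]
 [ 0.526  -0.024   0.0496]]
top 71 [ 0.5091 -0.0285  0.0482] [[ 0.4948 -0.033   0.0449]
 [ 0.5239 -0.0239  0.0512]]
```

View pics/t3c.png

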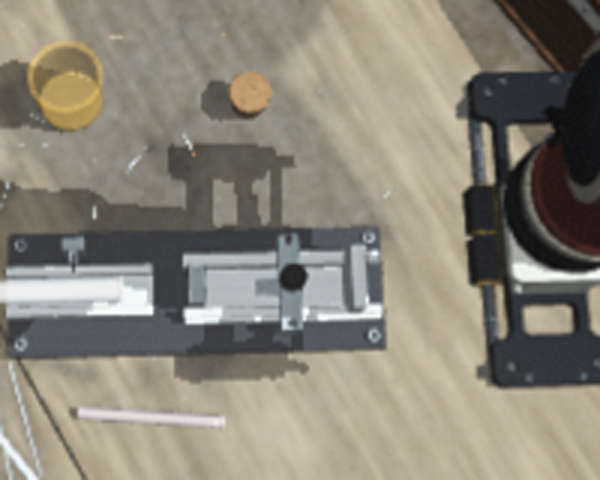

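View pics/s3c.png

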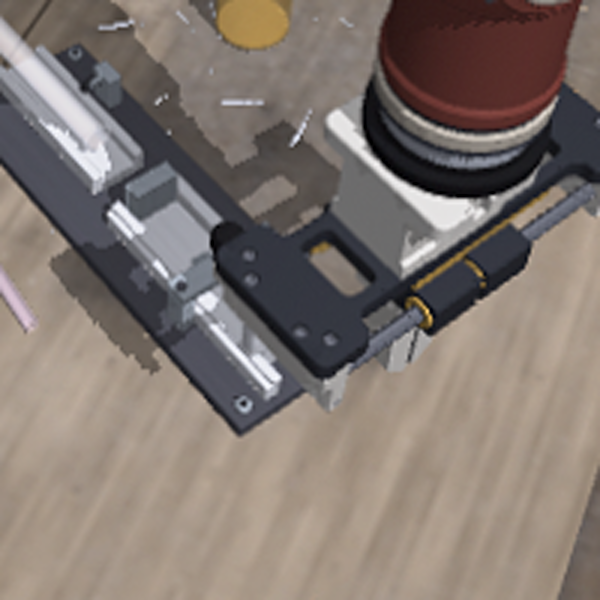

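Run:
```python
from h import *
np.set_printoptions(precision=3,suppress=True)
for n,t in(('scene','s3'),('top','t3')):
    z=np.load(t+'.npz');m=camera_model(n);D=z['d'];im=z['im'].astype(int)
    P=np.array([dep(m,u,v,D[v,u]) for v in range(0,384,2) for u in range(0,512,2) if D[v,u]>0 and im[v,u,0]>im[v,u,2]+30 and im[v,u].sum()<330])
    P=P[(P[:,2]>.2)&(P[:,2]<.9)&(P[:,1]>-.4)&(P[:,0]<.62)]
    r=np.hypot(P[:,0],P[:,1])
    for a in np.arange(.2,.7,.05):
        s=P[abs(r-a)<.025]
        if len(s):print(n,round(a,2),s[np.argmax(s[:,2])])
print(status.read_state()['q'])
```

```text
scene 0.3 [ 0.222 -0.211  0.622]
scene 0.4 [ 0.339 -0.245  0.595]
scene 0.45 [ 0.346 -0.248  0.594]
scene 0.5 [ 0.407 -0.245  0.576]
scene 0.55 [ 0.47  -0.234  0.531]
scene 0.6 [ 0.512 -0.265  0.484]
top 0.4 [ 0.372 -0.184  0.623]
top 0.45 [ 0.382 -0.19   0.616]
top 0.5 [ 0.423 -0.218  0.582]
top 0.55 [ 0.472 -0.232  0.527]
top 0.6 [ 0.512 -0.262  0.484]
[ 0.595  0.635 -0.348  1.797  0.296  0.761  0.136]
```

{"op": "servo_tool", "data": {
  "slide": [
    [-2.5,0,-1.5],
    [-5,0.5,-3],
    [-7.4,1.5,-5],
    [-7.4,4,-5],
    [-7.4,7,-5],
    [-7.4,10,-5],
    [-7.4,13,-5],
    [-7.4,16,-5],
    [-7.4,19,-5],
    [-7.4,22,-5],
    [-7.4,25,-5],
    [-7.4,28,-5],
    [-7.4,31,-5],
    [-7.4,34,-5],
    [-7.4,37,-5],
    [-7.4,40,-5],
    [-7.4,43,-5],
    [-7.4,44.5,-5],
    [-7.4,44.5,-5]
  ],
  "turn": [0,0,0,0,0,0,0,0,0,0,0,0,0,0,0,0,0,0,0]
}}

```text
clock: 6.82
tool_pos: [0.4406, 0.2236, 0.0576]
tool_rot: [0.689, 0.724, 0.001, -0.002]
wrist_force: [0.1, -0.4, 0.4]
gripper_width: 0.0004
```

Run:
```python
from h import *
grab('scene','s4');grab('top','t4')
print(status.read_state()['wrist_force'])
```

```text
[-0.03113022 -0.85375448  0.49533811]
```

View pics/s4.png

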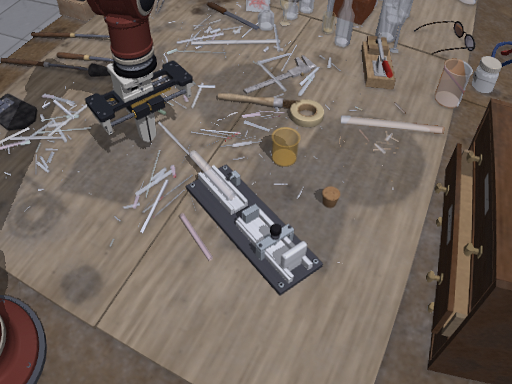

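View pics/t4.png

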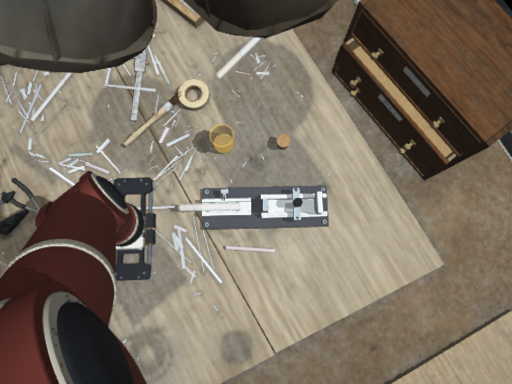

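{"op": "servo_tool", "data": {
  "slide": [
    [1,0,-0.6],
    [2,0,-1.2],
    [3,0,-1.8],
    [4,0,-2.4],
    [5,0,-2.9],
    [5.9,0,-3.2],
    [5.9,0,-3.2],
    [5.9,0,-3.2]
  ],
  "turn": [0,0,0,0,0,0,0,0]
}}

```text
clock: 7.58
tool_pos: [0.5017, 0.2181, 0.0263]
tool_rot: [0.693, 0.721, -0.0, -0.0]
wrist_force: [-0.6, 0.1, 0.7]
gripper_width: 0.0003
```

Run:
```python
from h import *
np.set_printoptions(precision=4,suppress=True)
grab('scene','s5');print(status.read_state()['wrist_force'],status.read_state()['tool_pos'])
i=cv2.imread('pics/s5.png')[60:260,90:290];cv2.imwrite('pics/s5c.png',cv2.resize(i,None,fx=3,fy=3,interpolation=cv2.INTER_CUBIC))
```

```text
[-0.3994  0.4162 -0.3441] [0.5011 0.2183 0.0265]
```

View pics/s5c.png

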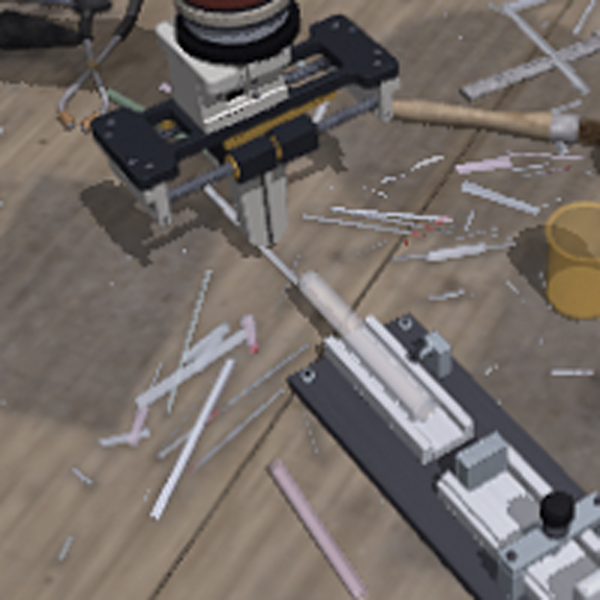

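{"op": "servo_tool", "data": {
  "slide": [
    [0,-1.5,0],
    [0.1,-3,0],
    [0.1,-3.6,0],
    [0.1,-3.9,0],
    [0.2,-4.2,0],
    [0.2,-4.5,0],
    [0.2,-4.8,0],
    [0.2,-5.1,0],
    [0.2,-5.4,0],
    [0.2,-5.7,0],
    [0.2,-6,0],
    [0.2,-6.3,0],
    [0.3,-6.6,0],
    [0.3,-6.9,0],
    [0.3,-7.2,0],
    [0.3,-7.5,0],
    [0.3,-7.8,0],
    [0.3,-8.1,0],
    [0.3,-8.3,0],
    [0.3,-8.3,0]
  ],
  "turn": [0,0,0,0,0,0,0,0,0,0,0,0,0,0,0,0,0,0,0,0]
}}

```text
clock: 9.3
tool_pos: [0.5043, 0.1346, 0.0266]
tool_rot: [0.693, 0.721, -0.0, 0.0]
wrist_force: [0.3, -0.6, 1.0]
gripper_width: 0.0003
```

Run:
```python
from h import *
np.set_printoptions(precision=4,suppress=True)
for n,t in(('scene','s6'),('top','t6')):
    im,D=grab(n,t);m=camera_model(n)
    a,b=(slice(110,270),slice(150,310)) if n=='scene' else (slice(160,250),slice(130,340))
    i=cv2.imread(f'pics/{t}.png')[a,b];cv2.imwrite(f'pics/{t}c.png',cv2.resize(i,None,fx=3.7,fy=3.7,interpolation=cv2.INTER_CUBIC))
print(status.read_state()['wrist_force'],status.read_state()['tool_pos'])
```

```text
[ 0.3934 -0.3466  1.5933] [0.5043 0.1353 0.0266]
```

View pics/s6c.png

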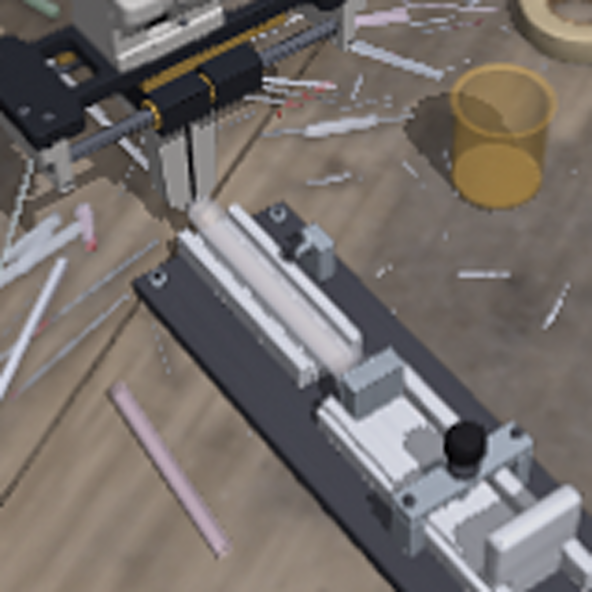

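View pics/t6c.png

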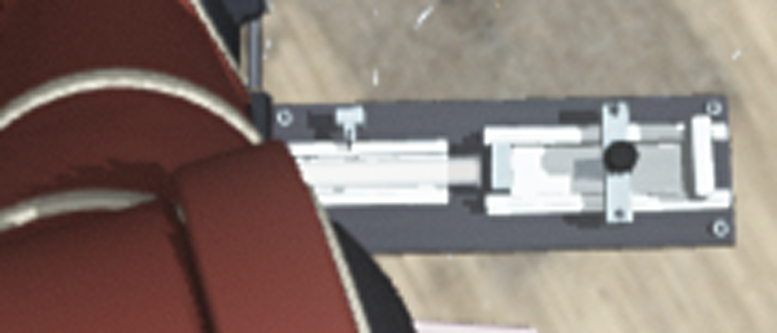

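{"op": "servo_tool", "data": {
  "slide": [
    [0,-0.15,0],
    [0,-0.3,0],
    [0,-0.45,0],
    [0,-0.55,0],
    [0,-0.65,0],
    [0,-0.75,0],
    [0,-0.75,0]
  ],
  "turn": [0,0,0,0,0,0,0]
}}

```text
clock: 9.98
tool_pos: [0.5043, 0.1276, 0.0266]
tool_rot: [0.692, 0.721, -0.0, 0.0]
wrist_force: [-0.2, 0.3, 0.5]
gripper_width: 0.0001
```

```bash
cat > gap.py <<'E'
from h import *
import sys
t='t'+sys.argv[1]
im,D=grab('top',t);grab('scene','s'+sys.argv[1])
i=cv2.imread(f'pics/{t}.png')[180:235,230:310];cv2.imwrite(f'pics/{t}c.png',cv2.resize(i,None,fx=8,fy=8,interpolation=cv2.INTER_CUBIC))
i=cv2.imread(f'pics/s{sys.argv[1]}.png')[170:250,200:290];cv2.imwrite(f'pics/s{sys.argv[1]}c.png',cv2.resize(i,None,fx=6,fy=6,interpolation=cv2.INTER_CUBIC))
s=status.read_state();print(s['wrist_force'].round(2),s['tool_pos'].round(4))
E
python3 gap.py 7
```

```text
[ 0.24 -0.62  0.35] [0.5043 0.1277 0.0266]
```

View pics/t7c.png

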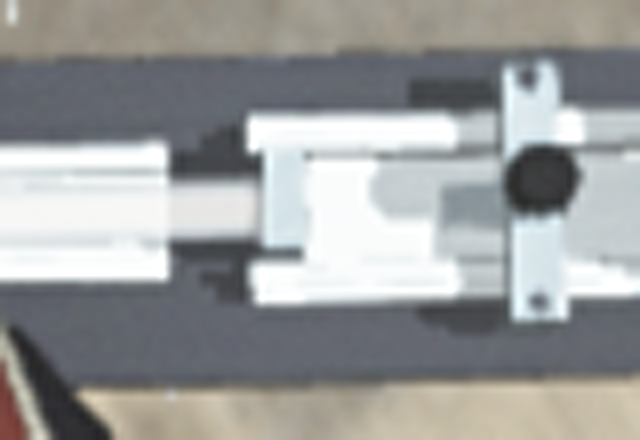

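View pics/s7c.png

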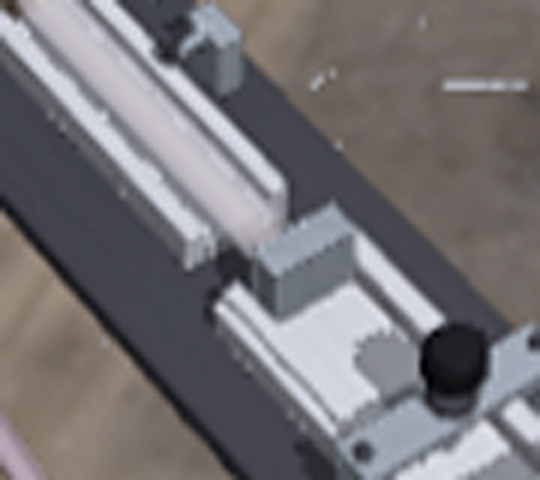

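Nearly touching (≈1 mm). I'll press on in small steps until a contact force shows.

{"op": "servo_tool", "data": {
  "slide": [
    [0,-0.1,0],
    [0,-0.2,0],
    [0,-0.3,0],
    [0,-0.3,0]
  ],
  "turn": [0,0,0,0]
}}

```text
clock: 10.42
tool_pos: [0.5046, 0.1269, 0.0269]
tool_rot: [0.692, 0.722, 0.001, -0.001]
wrist_force: [0.1, 4.2, -0.7]
gripper_width: 0.0004
```

```bash
python3 gap.py 8
```

```text
[ 0.18  4.82 -0.32] [0.5045 0.1268 0.0268]
```

View pics/t8c.png

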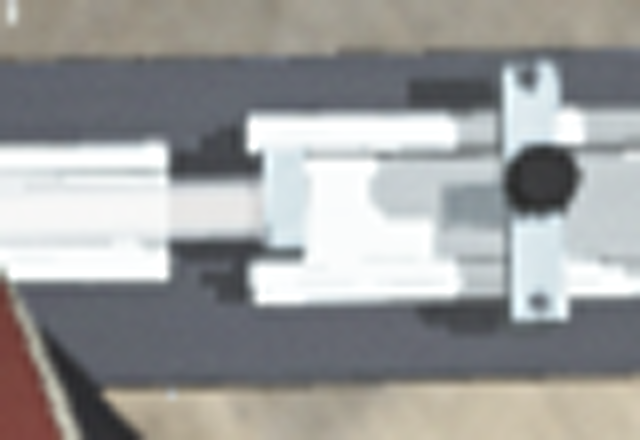

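{"op": "servo_tool", "data": {
  "slide": [
    [0,0.3,0],
    [0,0.8,0],
    [0,1.8,0],
    [0,3.3,0],
    [0,5,0],
    [0,6.5,0],
    [0,8,0],
    [0,8,0],
    [-2,8,1],
    [-4,8,2],
    [-6,8,3],
    [-6,8,3]
  ],
  "turn": [0,0,0,0,0,0,0,0,0,0,0,0]
}}

```text
clock: 11.52
tool_pos: [0.4404, 0.2039, 0.0577]
tool_rot: [0.691, 0.722, -0.002, -0.0]
wrist_force: [-0.1, -0.3, -0.2]
gripper_width: 0.0006
```

```bash
python3 gap.py 9
python3 - <<'E'
from h import *
np.set_printoptions(precision=4,suppress=True)
i=cv2.imread('pics/s9.png')[80:300,90:340];cv2.imwrite('pics/s9d.png',cv2.resize(i,None,fx=2.7,fy=2.7,interpolation=cv2.INTER_CUBIC))
for n,t in(('scene','s9'),('top','t9')):
    m=camera_model(n);z=np.load(t+'.npz');D=z['d']
    X=np.array([dep(m,u,v,D[v,u]) for v in range(100,290) for u in range(160,345) if D[v,u]>0])
    x,y,zz=X.T
    for nm,b in(('stop',(abs(x-.51)<.02)&(y>-.06)&(y<-.015)&(zz>.044)&(zz<.053)),('tube',(abs(x-.505)<.014)&(y>-.022)&(y<.16)&(zz>.032)&(zz<.046)),('jar',(abs(x-.68)<.05)&(abs(y-.075)<.05)&(zz>.05)&(zz<.07)),('cork',(abs(x-.66)<.05)&(abs(y+.075)<.04)&(zz>.02)&(zz<.05))):
        P=X[b];print(n,nm,len(P),P.mean(0),np.percentile(P,[2,98],axis=0).tolist())
        if nm=='tube':print(np.degrees(np.polyfit(P[:,1],P[:,0],1)[0]))
E
```

```text
[ 0.23 -0.35 -0.59] [0.4446 0.2041 0.057 ]
scene stop 104 [ 0.5109 -0.0308  0.0471] [[0.4971217908883585, -0.03672018160713593, 0.04427355992107214], [0.5261749424424753, -0.024482893383430942, 0.04909988808620427]]
scene tube 509 [0.506  0.0453 0.037 ] [[0.49798169365161205, -0.015502081004287733, 0.03254359370859138], [0.5157876107823872, 0.11036688629991101, 0.040485318380221964]]
-2.37749472383748
scene jar 288 [0.6675 0.0726 0.0573] [[0.6389520514306088, 0.044731209705725083, 0.05023109894119788], [0.6925177967263617, 0.09708905482422488, 0.06316542709728515]]
scene cork 219 [ 0.6646 -0.0725  0.0287] [[0.6510507636766829, -0.08664246986718502, 0.02217713680005284], [0.6802967190273936, -0.05695325881503883, 0.03177752890587376]]
top stop 71 [ 0.509  -0.0285  0.0484] [[0.4949262692653336, -0.03299382775759206, 0.044540363018632956], [0.5238614402561276, -0.023830895174096207, 0.05120688425611861]]
top tube 476 [0.5055 0.0474 0.0381] [[0.49694941752148647, -0.019683283932912694, 0.03305792414227421], [0.5142684730018303, 0.11398963595605283, 0.04250312582158455]]
-2.229348987235278
top jar 178 [0.6679 0.073  0.0599] [[0.6373936102899842, 0.04559897529396452, 0.05065741316733604], [0.6911625538914132, 0.09966639734962798, 0.06453841418044248]]
top cork 164 [ 0.6643 -0.0697  0.0302] [[0.6491478308614931, -0.08395496277051867, 0.02492478599702211], [0.6803225433536633, -0.05557260569932129, 0.033689942174444154]]
```

View pics/t9c.png

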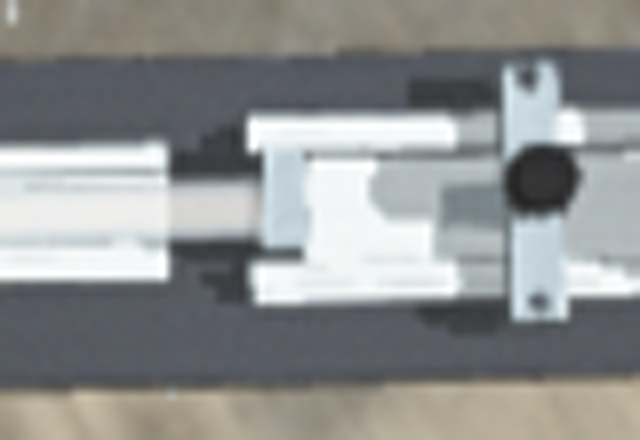

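View pics/s9d.png

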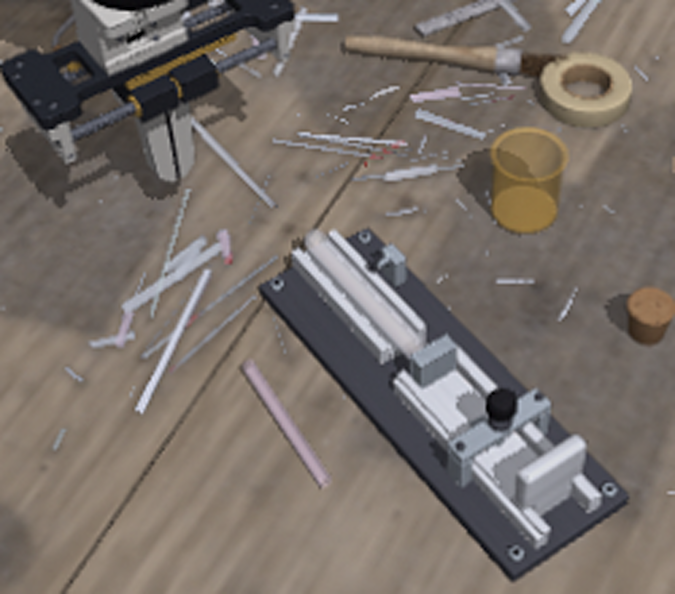

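```bash
python3 -c "
from plant import status,ticket
s=status.read_state();print(s['clock'],abs(s['dq']).max(),ticket.hand_in())"
```

```text
the job is handed in; nothing more can be done
11.6167 0.03772322780963619 None
```

The jig is set: the stop slide is latched on the pin and the test tube rests against it. I handed the job in at 11.6 s; no verdict is reported.

- **Slide:** I pushed the plate with shut fingertips to about 42 mm of travel, with about 6 N along the push, then let go. It sprang back to about 29.5 mm from home in both camera views, and it stayed there through the tube push.
- **Tube:** I carried the fingers low along the near side of the jig and pushed the tube about 45 mm towards the stop. At the end the force rose to about 4.8 N and the fingertip stopped moving, so the tube was against the stop. I then drew back about 77 mm and off to the side.
- **Last checks:**
  - The top view shows at most about 1 mm between tube and stop after I let go (limit 4 mm). That is within pixel accuracy, and the tube may have crept back slightly.
  - The tube lies level in the channel and in line with it, within about 0.2°.
  - The cork and jar are where they started. The pink tube looks undisturbed in the pictures, but I did not measure it.
  - The wrist force is near zero, and the gripper is clear of everything.
- **Disagreement:** The two cameras differed by 2–3 mm in y on the slide's stop block. The measured shift between home and latched agreed in both.

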